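# Refit the lint strainer's basket and hold its bayonet lid at the vent mark

### The arm

A 6-joint arm with a two-finger parallel gripper is mounted at the origin on the work surface. World frame = base frame: x ahead of the robot, y to its left, z up, the work surface at z = 0. Lengths are in m, angles in rad, forces in N, time in s.
With the tool pointing down it reaches from about 0.375 to 0.9 m from the base axis. Payload 3.1 kg.
Tool frame: the origin (TCP) lies midway between the tips of the shut fingers; the grasp point (between the pads) lies r.grip_depth behind it (r.grip_depth is the distance from the TCP to the grasp point, in m); z points along the fingers, y is the direction in which the jaws open and shut (so a half turn about z gives the same grasp; the last joint's range is limited). The gripper opens to 85 mm and grips with 20 to 120 N. Pads are 22 mm wide; open, the fingers measure 114 mm over their backs; the gripper's body (76 mm by 85 mm) begins 54 mm behind the grasp point. The pads swing forward as they close: fully open they stand 13 mm farther back than shut.
Start: joints at [1, 0.527, 1.433, -0, 1.181, -0.178], TCP at [0.239, 0.578, 0.231] pointing down, gripper open.
Joint ranges: [-3.08, 3.08], [-0.75, 2.2], [0.22, 2.44], [-1.43, 4.57], [0, 2.65], [-2.85, 2.85]. Speed limits (rad/s): [2.79, 2.79, 3.14, 3.14, 3.14, 3.14].

### API

Orientations are given as a unit quaternion [x, y, z, w].
In Python, from workcell import monitor, eyes, r gives the robot as it stands.
- The arm moves only by the tool send_rows, never from a script. Its argument "steps" is a list of rows, each a list of 3 entries, a list of its own where there are three numbers: the shift along the tool's x, y, z in units of 0.05 m (1.0 is 0.05 m), then the turn about the tool's z in units of 8 degrees (1.0 is 8 degrees), then the opening, from -1 (shut) to 1 (fully open). A call has 1 to 5 rows; each row shifts and turns the pose as measured when the row begins, along the tool's axes as they then stand; what a row does not reach is not made up. A row lasts 1/8 s, in which the tool goes at most 62.5 mm and 10.7 degrees, less where a joint would pass 70% of its speed; a pose out of reach is approached as far as the arm can. A call with a number of a shift or a turn outside -1 to 1 is refused whole. A call with a gripper value outside its range is refused whole. The fingers move at their own pace and stop on an object; "force" is the grip in N (left out, the last holds). Time passes only in rows, so rows that do not move let the fingers close. It gives the time, the measured TCP pose, the force and the opening at its end, in the units of the state.
- monitor.read_state(): the state, without advancing time (a new reading comes with each control period).
- eyes.snapshot(name): name is "side" or "top" or "wrist"; returns the picture (400x640x3 uint8, red, green, blue); there is no depth.
- eyes.camera_model(name): a dict with "fx", "fy", "cx", "cy" (pixels), "R" (3x3) and "t" (3): a world point X has camera coordinates R X + t. Camera axes: x right, y down, z forward; pixel columns grow to the right and rows downward; lengths in m; the calibration is good to about 2 mm. A picture is of the moment at which its call begins: read the wrist's pose just before it. camera_model takes no time and is no camera call; for the wrist camera it gives the pose at the moment of the call.
- r.sign_off(): hands the job in, once; it reports no verdict.
The state is a dict: "time_s": time; "qpos": joint angles; "qd": joint speeds; "joint_efforts": joint torques, N m; "tool_pos": TCP position; "ee_rot": TCP orientation; "contact_force": force on the tool from outside, world axes, zero at the start; "wrist_torque": the same for the moment, N m; "width": finger opening in m.
Only numpy, scipy, OpenCV 4.12 (cv2) and the standard library are available. Lean on these libraries where they do the work, as an engineer would, in place of code of your own. Each camera call takes 0.05 s, during which the arm holds its last target. There are 200 camera calls.

### The job

Put the strainer basket back into the open lint strainer so that it hangs by its flange on the ledge inside the mouth, and let go of it. Then fit the bayonet lid and turn it clockwise to the vent mark, halfway to the lock and short of its click, so that the air can bleed out when I open the tap. The lid springs back if released, so finish still gripping it steadily at the vent mark; leave everything else on the worktop where it is.

Things in the scene. Friction and masses are not known exactly. Their poses are not given: they have to be found in the camera images.
- housing: the lint strainer, a grey plastic pot fixed to the worktop; place and yaw vary. Origin: on its axis at worktop height, z up. Foot 130 (x) by 100 (y) by 10 mm; bowl 94 mm across; round shoulder 124 mm across, top 97.5 mm high; above it the neck. Pipe stubs leave along its +y and -y, 50 mm high, and turn down into the worktop 98 mm from the axis
- mouth (a point): centre of the neck's rim, on the housing's axis, 130 mm above the housing's origin. The round neck is 83 mm across outside (chamfered to 79 at the rim) and 74 mm inside
- ledge (a point): on the axis, 108 mm high: level of the flat ring ledge inside the neck, 22 mm below the rim. Its hole is 61 mm across, clear down to 36 mm above the worktop
- gap (a point): one of the two lug gaps in the bayonet collar, centred on the housing's +x (this point, 48.5 mm from the axis, 118 mm high) and on its -x. The collar runs round the outside of the neck, 97 mm across, from 112 to 118 mm high; each gap is 40 degrees wide. A fixed stop 10 degrees past the gap blocks a lid turned anticlockwise
- vent_mark (a point): the vent mark: two raised white strokes on the shoulder, 58.5 mm from the axis, 45 degrees (0.79 rad) clockwise, seen from above, from the +x gap; repeated half a turn round. One stroke marks the gap (open), three strokes at 90 degrees the lock
- catch (a joint): the lock's sprung roller under the collar, pressed down by a lug that rides over it, in m: 0 when free. The lid meets it at about 51 degrees of turn and clicks home at 90; at the vent mark it is untouched
- shutter (a joint): sprung vent shutter under the collar, carried along by a lug: 0 at rest, about 0.55 rad with the lid at the vent mark. From about 10 degrees of lid turn on it pushes the lid back, with 0.06 N m rising to 0.15 N m at the vent mark; a released lid springs back to about 10 degrees
- lid: the black bayonet lid, standing on its skirt at the start, yaw varies: 109 mm across, 73 mm high, 160 g. Origin: centre of its underside, z up. Fitted with its x axis along the housing's x (either way round), lugs through the gaps, it seats on the rim with its origin 103.5 mm above the housing's and turns freely, radial play 2.5 mm. With the lugs standing on the collar its origin is at 118 mm
- lid_bar (a point): centre of the straight grip bar on top of the lid: along the lid's x axis, 76 long, 16 wide (y), 24 tall, from 49 to 73 mm above the lid's origin. Around its foot the flat domed top, 88 mm across, lies at 49 mm
- lid_lug (a point): one of the two lugs that point inward at the skirt's lower edge, under the bar's ends (lid +x, this point, and -x): each 22 degrees wide, 6 mm tall, 88 mm between them; the skirt is 103 mm across inside. Outside, a small pointer tab marks each lug
- basket: the white slotted strainer basket, standing on its bottom at the start, yaw varies: round cup, 47 mm across at the bottom, 55 at the top; flange 68 mm across, from 60 to 64 mm above the origin; a bail handle above; 96 mm high, 120 g. Origin: centre of its underside, z up. Any yaw fits; seated, its origin is 48 mm above the housing's
- basket_bar (a point): centre of the basket's handle: a straight bar along the basket's x axis, 54 long, 12 wide (y), 14 tall, from 82 to 96 mm above its origin, on posts at both ends. Seated, it stands 14 mm proud of the rim; the lid has room for it
- softener: bystander: softener bottle, 76 mm across, 205 mm high; origin under its centre
- jar: bystander: jar, 80 mm across, 85 mm high; origin under its centre
- dosing_cup: bystander: white open dosing cup, 68 mm across, 60 mm high; origin under its centre
- union_nut: bystander: brass union nut, 52 mm across, 22 mm high; origin under its centre
- screwdriver: bystander: screwdriver lying flat beyond the strainer
- brush: bystander: flat cleaning brush lying between robot and strainer
- spray_can: bystander: plain spray can, 54 mm across, 150 mm high; origin under its centre
Mind the look-alikes: they are no part of the job. Of the things shaped like the lid, the black one is meant.

How it is judged:
On the way, in this order (a step that is already met when the one before it is completed fails the run):
1. the basket hangs by its flange on the ledge, let go (horizontal distance between basket and housing below 0.005 m and z of basket in the frame of housing below 0.051 m and angle between basket's own z axis and vertical below 0.08 rad and contact force between the fingers and basket below 0.1 N), for 0.2 s.
2. the lid is seated with its lugs below the collar, not yet at the vent mark (horizontal distance between lid and housing below 0.006 m and z of lid in the frame of housing below 0.1085 m and angle between the x axis of lid and the x axis of housing, either way round below 0.5 rad), for 0.1 s.
At the end, for the whole second after the job is handed in: basket level on the ledge (within 5 mm of the axis, 3 mm of depth); lid seated level, lugs below the collar, turned 0.62 to 0.95 rad clockwise from the gaps against the sprung shutter, at rest, and gripped by the fingers with more than 3 N (horizontal distance between basket and housing below 0.005 m and z of basket in the frame of housing below 0.051 m and angle between each of basket, lid's own z axis and vertical below 0.08 rad and horizontal distance between lid and housing below 0.006 m and z of lid in the frame of housing below 0.1085 m and angle between the x axis of lid and the x axis of housing, either way round between 0.62 and 0.95 rad and value of joint shutter above 0.3 rad and contact force between the fingers and lid above 3 N and angular speed of lid below 0.15 rad/s); the arm keeps its last pose, push and grip.
It fails at once if the fitted lid is turned onto the lock's roller, past 1.05 rad (horizontal distance between lid and housing below 0.01 m and z of lid in the frame of housing below 0.11 m and angle between the x axis of lid and the x axis of housing, either way round above 1.05 rad).
It fails at once if a bystander is moved more than 30 mm (distance of any of softener, jar, dosing_cup, union_nut, screwdriver, brush, spray_can from where it was at the start of the episode above 0.03 m).
It also fails if it takes over 70 s, if anything falls off the work surface, if the arm or the gripper's body presses on something with over 40 N, if the wrist force passes 120 N, or if a joint passes its speed limit or range.

## Working session

There is one attempt and no reset: what is moved stays moved. The work goes in short steps, Python scripts to look and compute and a tool call to move; the robot and the scene stay as the last step left them, time stands still between calls to the robot, and variables do not carry over. Pictures are saved under pics/ and viewed, about 8 in all and at most 12, crops included, and the job is handed in when it is done.

Besides the shell and the picture viewer there is one more tool, called after "Request:" as name(argument=value, ...) on one line, values as JSON. send_rows: Moves the arm, as the interface text tells. Shifts and turns lie within -1 to 1; 1 stands for 0.05 m of shift or 8 degrees of turn. Its arguments: {"type":"object","properties":{"steps":{"type":"array"},"force":{"type":"number"}},"required":["steps"]}

```bash
ls && mkdir -p pics
python3 - <<'E'
from workcell import monitor, eyes, r
import cv2, numpy as np
for n in ("top","side"):
    im=eyes.snapshot(n); cv2.imwrite(f"pics/{n}0.png",im[:,:,::-1])
    c=eyes.camera_model(n); print(n,c["fx"],c["fy"],c["cx"],c["cy"],(-np.array(c["R"]).T@np.array(c["t"])).round(3),np.array(c["R"]).round(3).tolist())
print(r.grip_depth, monitor.read_state())
E
```

```text
pics
top 427.8676850031551 427.8676850031551 323.0845893989695 198.56002581013408 [0.396 0.044 1.232] [[0.007, -1.0, 0.024], [-0.992, -0.01, -0.127], [0.127, -0.023, -0.992]]
side 401.5002928471084 401.5002928471084 316.168455014366 200.33498023478322 [ 0.095 -0.522  0.856] [[0.77, -0.639, 0.002], [-0.462, -0.558, -0.689], [0.441, 0.529, -0.725]]
0.0187 {'time_s': 0.1, 'qpos': array([ 1.00051648e+00,  5.28384174e-01,  1.43376785e+00,  7.91001422e-06,
        1.18147929e+00, -1.78513809e-01]), 'qd': array([-0.00074247, -0.00202926, -0.00454117, -0.00079814,  0.00042429,
       -0.00075399]), 'joint_efforts': array([ 2.28166837e-04, -4.43305171e+01, -1.78588164e+01, -1.56566448e-04,
        3.84471830e-03, -1.33411848e-05]), 'tool_pos': array([0.23825359, 0.57708982, 0.23042679]), 'ee_rot': array([ 1.94634117e-01,  9.80875385e-01, -9.47379939e-04, -3.76183840e-04]), 'contact_force': array([ 0.19062263, -0.06663631,  0.61400708]), 'wrist_torque': array([-0.05083174,  0.05474402, -0.02596576]), 'width': 0.08532564093768069}
```

View pics/top0.png

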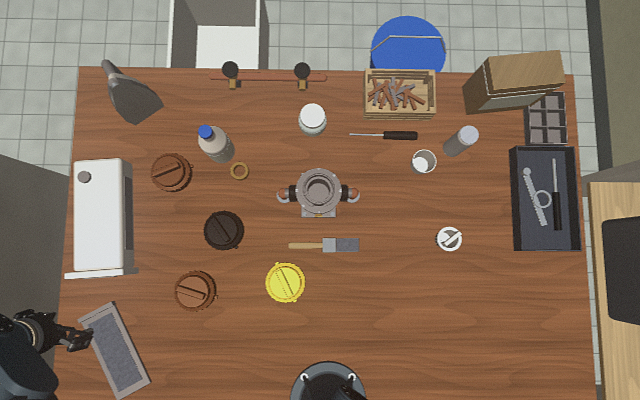

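View pics/side0.png

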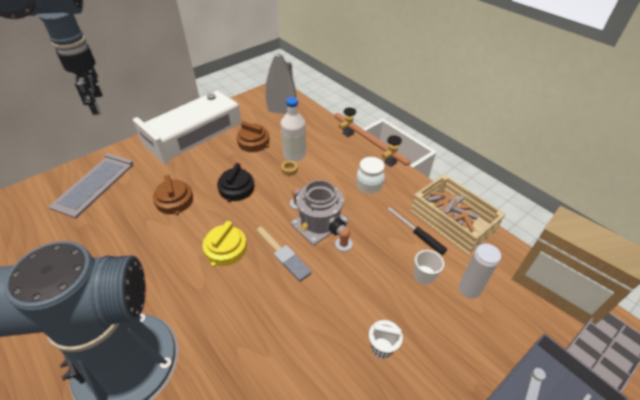

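The top view shows the black lid at (224,230). The look-alikes are brown lids at (171,172) and (195,291) and a yellow one at (285,283); only (224,230) is black. The white basket with a bar is at (449,239), and the similar open cup without a bar at (424,161) is the dosing cup. The housing is at (319,190). I'll confirm these in one enlarged crop and cast rays.

```bash
cat > h.py <<'E'
import cv2, numpy as np
from workcell import monitor, eyes, r
def ray(c,p,z):
    R=np.array(c["R"]);t=np.array(c["t"]);o=-R.T@t
    d=R.T@np.array([(p[0]-c["cx"])/c["fx"],(p[1]-c["cy"])/c["fy"],1.])
    return o+d*(z-o[2])/d[2]
def proj(c,X):
    v=np.array(c["R"])@np.array(X)+np.array(c["t"]); return np.array([c["fx"]*v[0]/v[2]+c["cx"],c["fy"]*v[1]/v[2]+c["cy"]])
def rectify(im,c,ctr,z,half=0.07,n=400,yaw=0):
    """orthophoto of plane at height z: column = world x, row = -y, so up is +y"""
    k=2*half/n; co=[(-half,half),(half,half),(half,-half),(-half,-half)]
    src=np.float32([proj(c,[ctr[0]+a,ctr[1]+b,z]) for a,b in co])
    return cv2.warpPerspective(im,cv2.getPerspectiveTransform(src,np.float32([[0,0],[n,0],[n,n],[0,n]])),(n,n))
def tool():
    s=monitor.read_state(); from scipy.spatial.transform import Rotation as Ro
    return s,Ro.from_quat(s["ee_rot"]).as_matrix()
E
python3 - <<'E'
from h import *
im=cv2.imread("pics/top0.png"); c=eyes.camera_model("top")
for n,p,z in (("lid",(224,230),.05),("basket",(449,239),.07),("housing",(319,190),.125),("housing foot",(319,205),.01)): print(n,ray(c,p,z).round(3))
t=[cv2.resize(im[y-30:y+30,x-40:x+40],(400,300),interpolation=cv2.INTER_CUBIC) for x,y in ((224,230),(445,235),(319,192),(424,161))]
cv2.imwrite("pics/m.png",np.vstack([np.hstack(t[:2]),np.hstack(t[2:])]))
s,R=tool();print(R.round(3).tolist())
w=eyes.camera_model("wrist");print(w["fx"],R.T@(-np.array(w["R"]).T@w["t"]-s["tool_pos"]),(np.array(w["R"])@R).round(3).tolist())
E
```

```text
lid [0.458 0.289 0.05 ]
basket [ 0.437 -0.326  0.07 ]
housing [0.56  0.03  0.125]
housing foot [0.534 0.028 0.01 ]
[[-0.924, 0.382, -0.001], [0.382, 0.924, -0.002], [0.0, -0.002, -1.0]]
306.1066201259659 [ 7.91173512e-02  1.35750217e-04 -1.42335010e-01] [[0.001, 1.0, -0.001], [-0.951, 0.001, -0.31], [-0.31, 0.001, 0.951]]
```

View pics/m.png

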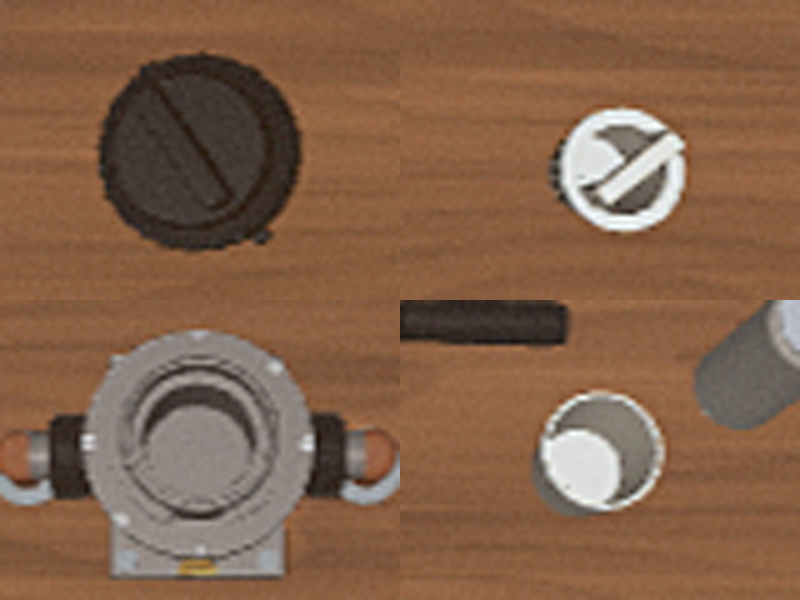

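The crop confirms all three. Top left is the black lid with its bar and tab, top right is the basket with its bail bar, and the bottom right cup has no bar. The housing's vent strokes sit 45° clockwise from up and down, so its x axis is close to world x. I'll look from near on the way.

Request:
send_rows(steps=[[[-0.9,-0.52,0],0,1],[[-0.9,-0.52,0],0,1],[[-0.9,-0.52,0],0,1],[[-0.9,-0.52,0],0,1]])

```text
time_s: 0.6
tool_pos: [0.3655, 0.4108, 0.2285]
ee_rot: [0.191, 0.982, -0.001, -0.001]
contact_force: [0.2, 0.2, -0.5]
width: 0.0856
```

Request:
send_rows(steps=[[[-0.9,-0.52,0],0,1],[[-0.9,-0.52,0],0,1],[[-0.9,-0.52,0],0,1],[[0,0,0],0,1]])

```text
time_s: 1.1
tool_pos: [0.4658, 0.2806, 0.2273]
ee_rot: [0.193, 0.981, -0.002, -0.001]
contact_force: [-0.5, 0.0, 0.2]
width: 0.0856
```

Run:
```python
from h import *
import pickle
c=eyes.camera_model("wrist"); im=eyes.snapshot("wrist")[:,:,::-1].copy(); cv2.imwrite("pics/wlid.png",im); pickle.dump(c,open("pics/wlid.pkl","wb"))
print(proj(c,[.458,.289,.073]))
```

```text
[322.9317114  172.55756515]
```

View pics/wlid.png

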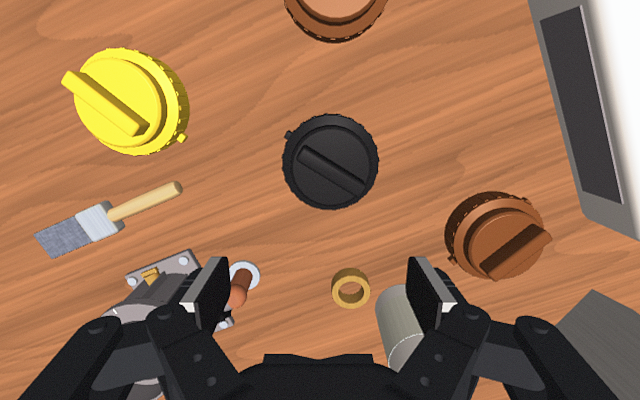

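Request:
send_rows(steps=[[[-0.91,-0.98,0],0,1],[[-0.91,-0.98,0],0,1],[[-0.91,-0.98,0.4],0,1],[[-0.91,-0.98,0],0,1],[[0,0,0],0,1]])

```text
time_s: 1.78
tool_pos: [0.5533, 0.0504, 0.2077]
ee_rot: [0.186, 0.982, -0.001, -0.003]
contact_force: [0.2, 0.6, -0.2]
width: 0.0856
```

Run:
```python
from h import *
import pickle
c=eyes.camera_model("wrist"); im=eyes.snapshot("wrist")[:,:,::-1].copy(); cv2.imwrite("pics/whou.png",im); pickle.dump(c,open("pics/whou.pkl","wb"))
s,R=tool(); print(s["tool_pos"],proj(c,[.56,.03,.13]))
```

```text
[0.55146001 0.05257798 0.20735586] [296.27190351 225.4295196 ]
```

View pics/whou.png

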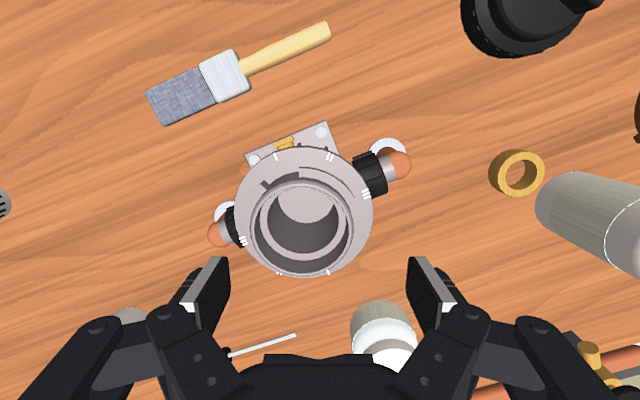

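The wrist view of the lid shows it at (331,160) with its bar running down to the right. The housing view shows the rim centred near (301,228), with one stroke at (277,157), two at (330,157) and three at (366,193). Next I measure with masks.

Run:
```python
from h import *
import pickle
# housing strokes
im=cv2.imread("pics/whou.png"); c=pickle.load(open("pics/whou.pkl","rb"))
m=((im.min(2)>225)).astype(np.uint8)
n,l,st,ce=cv2.connectedComponentsWithStats(m)
for i in range(1,n):
    X=ray(c,ce[i],.0985); d=X[:2]-[.56,.03]
    if 3<=st[i,4]<200 and .045<np.hypot(*d)<.072: print(ce[i].round(1),st[i,4],X.round(4)[:2],round(np.hypot(*d),4),np.degrees(np.arctan2(d[1],d[0])).round(1))
# rim: orthophoto at z=.13, Hough
o=rectify(im,c,(.56,.03),.13); cv2.imwrite("pics/o_h.png",o)
g=cv2.cvtColor(o,cv2.COLOR_BGR2GRAY); k=.35e-3
for rr in (37,39.5,41.5):
    h=cv2.HoughCircles(cv2.GaussianBlur(g,(5,5),0),cv2.HOUGH_GRADIENT,1,10,param1=80,param2=15,minRadius=int(rr/.35-3),maxRadius=int(rr/.35+3))
    if h is not None:
        for a in h[0][:2]: print("rim",rr,(.49+a[0]*k).round(4),(.10-a[1]*k).round(4),a[2]*.35)
# lid
im=cv2.imread("pics/wlid.png"); c=pickle.load(open("pics/wlid.pkl","rb"))
o2=rectify(im,c,(.458,.289),.073); cv2.imwrite("pics/o_l.png",o2)
cv2.imwrite("pics/o.png",np.hstack([o,cv2.convertScaleAbs(o2,alpha=2.5)]))
```

```text
[320.8 132.1] 89 [0.5035 0.0727] 0.0709 142.9
[275.  156.3] 23 [0.508  0.0303] 0.052 179.6
[329.4 156.6] 40 [0.5246 0.0721] 0.0551 130.0
[253.2 159.6] 68 [0.5038 0.0124] 0.0588 -162.6
[365.4 193.5] 57 [0.5657 0.0896] 0.0599 84.5
[221.8 209.2] 143 [ 0.5335 -0.0318] 0.0672 -113.2
[243.2 240.2] 44 [ 0.5671 -0.0273] 0.0578 -82.9
[327.6 271.9] 14 [0.6254 0.0322] 0.0654 1.9
[277.  272.8] 4 [ 0.6089 -0.0123] 0.0647 -40.9
[280.3 273.7] 3 [ 0.611  -0.0098] 0.0647 -38.0
rim 37 0.5658 0.0316 37.205
rim 37 0.5626 0.034 37.59
rim 39.5 0.5661 0.0316 39.269997
rim 39.5 0.563 0.0333 40.04
rim 41.5 0.5651 0.0319 40.6
rim 41.5 0.5679 0.034 42.14
```

View pics/o.png

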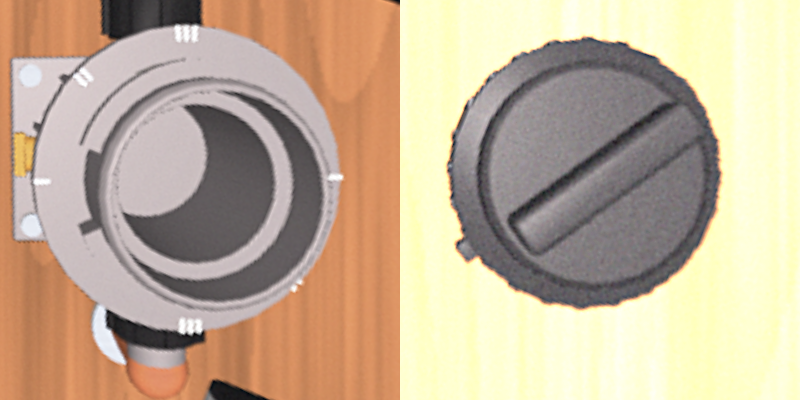

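Housing at (0.5665, 0.0314), yaw about +0.8°. The opposite strokes are 117 mm apart, as they should be, and the rim fit agrees. Now to the basket.

Request:
send_rows(steps=[[[-0.08,-0.99,0],0,1],[[-0.08,-0.99,0],0,1],[[-0.08,-0.99,0],0,1],[[-0.08,-0.99,0],0,1],[[-0.08,-0.99,0],0,1]])

```text
time_s: 2.45
tool_pos: [0.4786, -0.1753, 0.2067]
ee_rot: [0.174, 0.985, 0.002, -0.006]
contact_force: [0.0, -0.9, -0.3]
width: 0.0854
```

Request:
send_rows(steps=[[[-0.08,-0.99,0],0,1],[[-0.08,-0.99,0],0,1],[[-0.08,-0.99,0],0,1],[[0,0,0],1,1],[[0,0,0],1,1]])

```text
time_s: 3.08
tool_pos: [0.4401, -0.3129, 0.2059]
ee_rot: [0.309, 0.951, 0.004, -0.008]
contact_force: [-0.4, 0.4, -0.5]
width: 0.0856
```

Request:
send_rows(steps=[[[0,0,0],1,1],[[0,0,0],1,1],[[0,0,0],0,1]])

```text
time_s: 3.45
tool_pos: [0.4423, -0.3045, 0.2056]
ee_rot: [0.438, 0.899, 0.004, -0.01]
contact_force: [-0.7, 0.8, 1.4]
width: 0.0856
```

```bash
cat > look.py <<'E'
from h import *
import pickle,sys
def look(name):
    c=eyes.camera_model("wrist"); im=eyes.snapshot("wrist")[:,:,::-1].copy(); cv2.imwrite(f"pics/{name}.png",im); pickle.dump(c,open(f"pics/{name}.pkl","wb"))
    s,R=tool(); print("tool",s["tool_pos"].round(4),"x-heading",np.degrees(np.arctan2(R[1,0],R[0,0])).round(2),"q",s["qpos"].round(2),"F",s["contact_force"].round(1),"w",s["width"].round(4))
    return im,c
def move(p,head=None):
    "shift in tool units to reach world p"
    s,R=tool(); d=R.T@(np.array(p)-s["tool_pos"])/.05; a=0
    if head is not None: a=((np.degrees(np.arctan2(R[1,0],R[0,0]))-head+90)%180-90)/8
    print("shift",d.round(2),"turn",round(a,2))
E
python3 - <<'E'
from look import *
im,c=look("wbas")
p=proj(c,[.437,-.326,.09]); print(p)
o=rectify(im,c,(.437,-.326),.096,half=.06); 
o=np.hstack([o,rectify(im,c,(.437,-.326),.064,half=.06)]);cv2.imwrite("pics/o_b.png",o)
E
```

```text
Traceback (most recent call last):
  File "look.py", line 5, in look
    s,R=tool(); print("tool",s["tool_pos"].round(4),"x-heading",np.degrees(np.arctan2(R[1,0],R[0,0])).round(2),"q",s["qpos"].round(2),"F",s["contact_force"].round(1),"w",s["width"].round(4))
                                                                                                                                                                          ^^^^^^^^^^^^^^^^
AttributeError: 'float' object has no attribute 'round'
```

```bash
sed -i 's/s\["width"\].round(4)/round(s["width"],4)/' look.py
python3 - <<'E'
from look import *
im,c=look("wbas")
o=rectify(im,c,(.437,-.326),.096,half=.06); 
o=np.hstack([o,rectify(im,c,(.437,-.326),.064,half=.06)]);cv2.imwrite("pics/o_b.png",o)
E
```

```text
tool [ 0.4421 -0.3051  0.2056] x-heading 128.09 q [-0.81  0.45  1.67  0.    1.05 -1.48] F [-0.5 -0.8  0.3] w 0.0853
```

View pics/o_b.png

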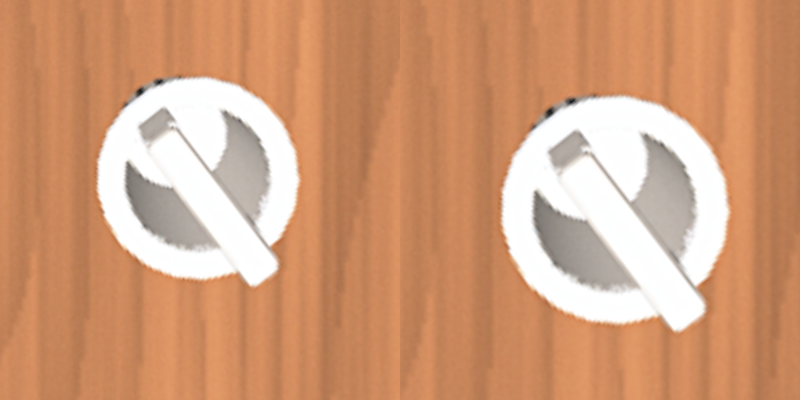

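In the rectified views the flange is centred at (215,209) of the right tile with radius 34 mm, as it should be. The bar is centred at (213,203) of the left tile, 53 mm long, heading -54.4°. That puts the basket at about (0.441, -0.328).

```bash
python3 -c "
from look import *
move([.4412,-.3278,.071],-54.4)"
```

```text
shift [-0.4  -0.29  2.68] turn 0.31
```

Request:
send_rows(steps=[[[-0.4,-0.29,0],0.31,0],[[0,0,0.9],0,0],[[0,0,0.9],0,0],[[0,0,0],0,0]])

```text
time_s: 4.05
tool_pos: [0.4449, -0.3353, 0.1146]
ee_rot: [0.458, 0.889, 0.002, -0.006]
contact_force: [0.6, 0.6, -0.5]
width: 0.0428
```

```bash
python3 -c "
from look import *
tool()
s,R=tool();print(s['tool_pos'],s['width'],R[:,2])
move([.4412,-.3278,.071],-54.4)"
```

```text
[ 0.44491443 -0.33530261  0.11464935] 0.04279222965044858 [-0.00900483  0.00868132 -0.99992177]
shift [0.15 0.03 0.87] turn -0.01
```

Request:
send_rows(steps=[[[0.15,0.03,0.45],0,0],[[0,0,0.42],0,0],[[0,0,0],0,0]])

```text
time_s: 4.42
tool_pos: [0.4445, -0.3341, 0.0746]
ee_rot: [0.459, 0.889, -0.0, -0.001]
contact_force: [-0.0, 0.6, 0.3]
width: 0.0428
```

```bash
python3 -c "
from look import *
s,R=tool();print(s['tool_pos'],s['contact_force'])
move([.4412,-.3278,.071],-54.4)"
```

```text
[ 0.44453441 -0.33411934  0.07455797] [-0.02540082  0.59104474  0.27655679]
shift [0.14 0.02 0.07] turn -0.02
```

Request:
send_rows(steps=[[[0.14,0.02,0.07],0,0],[[0.1,0,0],0,0],[[0,0,0],0,0]])

```text
time_s: 4.8
tool_pos: [0.4398, -0.3255, 0.0746]
ee_rot: [0.459, 0.889, -0.001, 0.002]
contact_force: [1.0, -0.2, -0.2]
width: 0.0428
```

```bash
python3 -c "
from look import *
s,R=tool();print(s['tool_pos'],s['contact_force'])
move([.4412,-.3278,.071],-54.4)"
```

```text
[ 0.43975472 -0.32554213  0.07464288] [ 1.03780683 -0.15476697 -0.18311899]
shift [-0.05 -0.    0.07] turn -0.03
```

Request:
send_rows(steps=[[[-0.05,0,0.05],0,-1],[[0,0,0],0,-1],[[0,0,0],0,-1],[[0,0,0],0,-1]], force=50)

```text
time_s: 5.3
tool_pos: [0.4417, -0.3281, 0.0727]
ee_rot: [0.459, 0.889, -0.002, 0.002]
contact_force: [-0.5, 1.0, 1.2]
width: 0.0111
```

Request:
send_rows(steps=[[[0,0,-0.6],0,-1],[[0,0,-0.9],0,-1],[[0,0,-0.9],0,-1],[[0,0,-0.5],0,-1],[[0,0,0],0,-1]])

```text
time_s: 5.92
tool_pos: [0.4406, -0.3267, 0.2199]
ee_rot: [0.459, 0.889, -0.001, 0.0]
contact_force: [0.1, 0.5, -0.6]
width: 0.0111
```

Run:
```python
from look import *
look("wheld"); s,R=tool(); print(R[:,2].round(3))
move([.5665,.0314,.25])
```

```text
tool [ 0.44   -0.3261  0.2187] x-heading 125.39 q [-0.84  0.44  1.64 -0.    1.06 -1.46] F [-2.1 -0.2 -1.1] w 0.0113
[-0.002  0.    -1.   ]
shift [ 4.36  6.2  -0.63] turn 0
```

View pics/wheld.png

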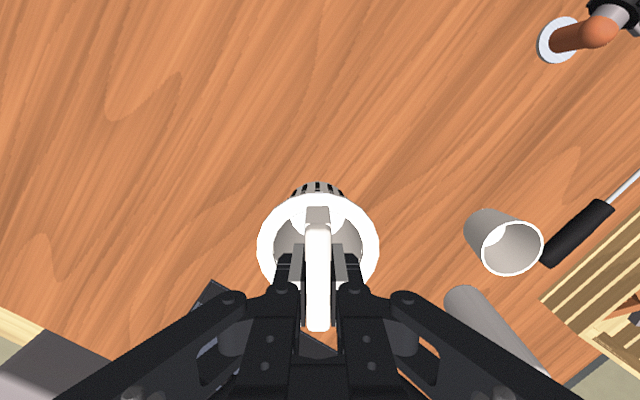

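The basket is held, seen in the wrist view at (318,250): bar between the pads, flange spanning columns 257 to 379. Next I measure its offset in the grip.

Run:
```python
from look import *
from scipy.optimize import least_squares
im=cv2.imread("pics/wheld.png"); c=pickle.load(open("pics/wheld.pkl","rb")); s,R=tool(); tp=np.array([.44,-.3261,.2187])
m=(im.min(2)>215).astype(np.uint8); P=[]
for row in range(200,262,2):
    x=np.where(m[row,240:400])[0]+240
    P+= [ray(c,(x[0],row),tp[2]-.0087),ray(c,(x[-1]+1,row),tp[2]-.0087)]
P=np.array(P)[:,:2]
f=least_squares(lambda q:np.hypot(*(P-q[:2]).T)-q[2],[*tp[:2],.034],loss="soft_l1",f_scale=.0005)
print(f.x,"tool-frame offset",(R.T@np.array([*(f.x[:2]-tp[:2]),0])).round(4))
a=ray(c,(317,227),tp[2]+.0233);b=ray(c,(317,331),tp[2]+.0233);print("bar ends",(R.T@(a-tp)).round(4),(R.T@(b-tp)).round(4))
```

```text
[ 0.44140465 -0.32698118  0.03385384] tool-frame offset [-0.0015  0.0006 -0.    ]
bar ends [ 0.0268  0.0002 -0.0233] [-0.0274  0.0002 -0.0233]
```

Request:
send_rows(steps=[[[0.3,0.4,-0.6],0,-1],[[0.54,0.77,0],0,-1],[[0.54,0.77,0],0,-1],[[0.54,0.77,0],0,-1],[[0.54,0.77,0],0,-1]])

```text
time_s: 6.6
tool_pos: [0.5085, -0.1209, 0.2399]
ee_rot: [0.462, 0.887, 0.001, -0.009]
contact_force: [0.3, -0.2, -0.8]
width: 0.0111
```

Request:
send_rows(steps=[[[0.54,0.77,0],0,-1],[[0.54,0.77,0],0,-1],[[0.5,0.7,0],0,-1],[[0.2,0.3,0],0,-1],[[0,0,0],0,-1]])

```text
time_s: 7.22
tool_pos: [0.5581, 0.0331, 0.2297]
ee_rot: [0.46, 0.887, -0.002, -0.018]
contact_force: [0.4, -0.4, -0.9]
width: 0.0107
```

Run:
```python
from look import *
look("wov"); s,R=tool(); print(R[:,2].round(3))
move([.5665-.0006,.0314+.0008,.2])
```

```text
tool [0.5577 0.0324 0.2297] x-heading 125.08 q [-0.15  0.45  1.58  0.01  1.15 -0.76] F [-1.  -0.2 -1.8] w 0.0106
[-0.035  0.013 -0.999]
shift [-0.12  0.14  0.59] turn 0
```

Request:
send_rows(steps=[[[-0.1,0.18,0.2],0,-1],[[-0.1,0.15,0.1],0,-1],[[0,0,0],0,-1]])

```text
time_s: 7.65
tool_pos: [0.5772, 0.0303, 0.2121]
ee_rot: [0.463, 0.886, -0.003, -0.019]
contact_force: [0.0, -0.1, -1.2]
width: 0.011
```

Run:
```python
from look import *
s,R=tool(); print(s["tool_pos"],R[:,2].round(3))
move([.5670,.0317,.2])
```

```text
[0.57716902 0.03033849 0.21209073] [-0.036  0.013 -0.999]
shift [ 0.13 -0.15  0.25] turn 0
```

Request:
send_rows(steps=[[[0.12,-0.13,0.2],0,-1],[[0.03,-0.03,0.1],0,-1],[[0,0,0],0,-1]])

```text
time_s: 8.02
tool_pos: [0.5641, 0.0315, 0.1964]
ee_rot: [0.464, 0.886, -0.003, -0.02]
contact_force: [0.3, -0.2, -0.5]
width: 0.0105
```

Run:
```python
from look import *
s,R=tool(); print(s["tool_pos"],R[:,2].round(3))
move([.5670,.0317,.16])
```

```text
[0.5641249  0.03145765 0.19636559] [-0.038  0.013 -0.999]
shift [-0.05  0.07  0.72] turn 0
```

Request:
send_rows(steps=[[[-0.05,0.07,0.3],0,-1],[[-0.02,0.02,0.3],0,-1],[[0,0,0],0,-1]])

```text
time_s: 8.4
tool_pos: [0.5691, 0.0317, 0.1641]
ee_rot: [0.463, 0.886, -0.003, -0.019]
contact_force: [-0.2, -0.2, -1.1]
width: 0.0106
```

Run:
```python
from look import *
s,R=tool(); print(s["tool_pos"],s["contact_force"],R[:,2].round(3))
move([.5670,.0317,.145])
```

```text
[0.56911451 0.03167286 0.1641192 ] [-0.1646438  -0.23436312 -1.1142918 ] [-0.037  0.013 -0.999]
shift [ 0.01 -0.03  0.38] turn 0
```

Good: no contact, and the basket's centre is within about 2 mm of the axis. Going down to near the seat (TCP about 0.121).

Request:
send_rows(steps=[[[0,-0.03,0.3],0,-1],[[0,0,0.25],0,-1],[[0,0,0],0,-1]])

```text
time_s: 8.78
tool_pos: [0.5666, 0.0312, 0.1343]
ee_rot: [0.463, 0.886, -0.003, -0.02]
contact_force: [-1.0, -0.5, -1.2]
width: 0.0111
```

Run:
```python
from look import *
s,R=tool(); print(s["tool_pos"],s["contact_force"],R[:,2].round(3))
move([.5665,.0317,.1225])
```

```text
[0.56661783 0.031173   0.1342967 ] [-1.00163559 -0.543323   -1.20449961] [-0.038  0.013 -0.999]
shift [0.   0.01 0.24] turn 0
```

Request:
send_rows(steps=[[[0,0.01,0.18],0,-1],[[0,0,0.06],0,-1],[[0,0,0],0,-1]])

```text
time_s: 9.15
tool_pos: [0.5669, 0.0316, 0.1221]
ee_rot: [0.463, 0.886, -0.003, -0.019]
contact_force: [-1.0, -0.2, 0.0]
width: 0.0112
```

Run:
```python
from look import *
s,R=tool(); print(s["tool_pos"],s["contact_force"],R[:,2].round(3))
move([.5665,.0317,.121])
```

```text
[0.56688643 0.0315926  0.12210796] [-1.01542157 -0.2381072   0.03530646] [-0.037  0.012 -0.999]
shift [ 0.01 -0.    0.02] turn 0
```

Request:
send_rows(steps=[[[0,0,0.02],0,-0.37],[[0,0,0],0,-0.37],[[0,0,0],0,-0.37]])

```text
time_s: 9.52
tool_pos: [0.5679, 0.0315, 0.1219]
ee_rot: [0.463, 0.886, -0.003, -0.018]
contact_force: [-0.4, 0.6, -0.6]
width: 0.027
```

Request:
send_rows(steps=[[[0,0,-0.5],0,-0.37],[[0,0,-0.9],0,-0.37],[[0,0,-0.5],0,0.3],[[0,0,0],0,0.5]])

```text
time_s: 10.02
tool_pos: [0.5713, 0.0302, 0.219]
ee_rot: [0.463, 0.886, -0.003, -0.018]
contact_force: [-0.5, -0.2, -0.9]
width: 0.0625
```

Run:
```python
from look import *
im,c=look("wseat"); s,R=tool(); print(R[:,2].round(3))
o=np.hstack([rectify(im,c,(.5665,.0314),z,half=.06) for z in (.112,.144)]);cv2.imwrite("pics/o_s.png",o)
move([.461,.297,.24],34)
```

```text
tool [0.5704 0.0304 0.2178] x-heading 124.75 q [-0.15  0.49  1.56  0.01  1.14 -0.76] F [-0.7  0.   0.1] w 0.0637
[-0.037  0.013 -0.999]
shift [ 5.64  1.24 -0.29] turn -11.16
```

View pics/o_s.png

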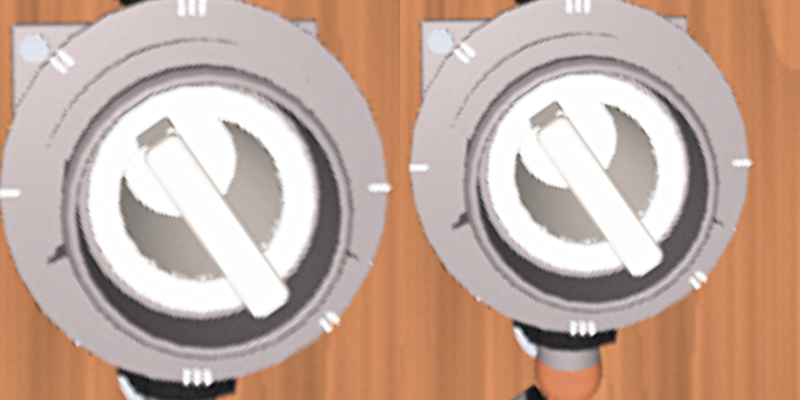

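The basket appears centred in the mouth, with its flange at (205,201) of the left tile. The heights from pixel reading are too coarse, so I'll check the flange height numerically, with the earlier standing view as control.

Run:
```python
from look import *
from scipy.optimize import least_squares
def fl(name,z0,ctr):
    im=cv2.imread(f"pics/{name}.png"); c=pickle.load(open(f"pics/{name}.pkl","rb"))
    m=(im.min(2)>205).astype(np.uint8); p=proj(c,[*ctr,z0]).astype(int)
    n,l,st,ce=cv2.connectedComponentsWithStats(m); 
    i=max(range(1,n),key=lambda i:st[i,4] if np.hypot(*(ce[i]-p))<25 else 0)
    k=max(cv2.findContours((l==i).astype(np.uint8),cv2.RETR_EXTERNAL,cv2.CHAIN_APPROX_NONE)[0],key=len)[:,0,:].astype(float)
    for z in (z0,z0+.015):
        P=np.array([ray(c,q,z)[:2] for q in k])
        f=least_squares(lambda q:np.hypot(*(P-q[:2]).T)-q[2],[*ctr,.034],loss="soft_l1",f_scale=.0003)
        print(name,z,f.x.round(4))
fl("wbas",.064,(.441,-.328)); fl("wseat",.112,(.5665,.0314))
```

```text
wbas 0.064 [ 0.4391 -0.3332  0.0295]
wbas 0.079 [ 0.4368 -0.3286  0.028 ]
wseat 0.112 [0.5631 0.0286 0.03  ]
wseat 0.127 [0.5612 0.0325 0.0283]
```

Run:
```python
from look import *
from scipy.optimize import least_squares
def fl(name,z,ctr):
    im=cv2.imread(f"pics/{name}.png"); c=pickle.load(open(f"pics/{name}.pkl","rb"))
    o=rectify(im,c,ctr,z,half=.05,n=1000).min(2); o=cv2.GaussianBlur(o,(9,9),0)
    q=cv2.warpPolar(o,(500,360),(500,500),500,0).astype(float)   # rows angle, cols 0.1mm
    g=q[:,290:400]-q[:,300:410]; r=(295+g.argmax(1))*1e-4; ok=g.max(1)>25
    a=np.radians(np.arange(360)); P=np.c_[r*np.cos(a),-r*np.sin(a)][ok]
    f=least_squares(lambda q:np.hypot(*(P-q[:2]).T)-q[2],[0,0,.034],loss="soft_l1",f_scale=.0003)
    print(name,z,ok.sum(),(f.x[:2]+ctr).round(4),f.x[2].round(5),"cam z",(-np.array(c["R"]).T@c["t"])[2].round(4),"rms in",np.median(abs(f.fun)).round(5))
fl("wbas",.064,np.array([.4415,-.3287])); fl("wseat",.112,np.array([.568,.0311])); fl("wseat",.117,np.array([.568,.0311]))
```

```text
wbas 0.064 358 [ 0.4413 -0.3288] 0.03404 cam z 0.3496 rms in 0.00015
wseat 0.112 360 [0.567  0.0307] 0.03506 cam z 0.3636 rms in 0.00044
wseat 0.117 360 [0.5662 0.0319] 0.03434 cam z 0.3636 rms in 0.00041
```

Run:
```python
from look import *
def fl(name,z,ctr):
    im=cv2.imread(f"pics/{name}.png"); c=pickle.load(open(f"pics/{name}.pkl","rb"))
    o=rectify(im,c,ctr,z,half=.05,n=1000).min(2); o=cv2.GaussianBlur(o,(9,9),0)
    q=cv2.warpPolar(o,(500,360),(500,500),500,0).astype(float)
    g=q[:,290:400]-q[:,300:410]; r=(295+g.argmax(1))/10
    print(name,[ (a,r[a],int(q[a,300]),int(q[a,360])) for a in range(0,360,20)])
fl("wbas",.064,np.array([.4413,-.3288])); fl("wseat",.112,np.array([.567,.0307]))
im=cv2.imread("pics/wseat.png"); c=pickle.load(open("pics/wseat.pkl","rb")); p=proj(c,[.5665,.0314,.12]).astype(int);print(p)
a=cv2.resize(im[p[1]-75:p[1]+75,p[0]-100:p[0]+100],(800,600),interpolation=cv2.INTER_CUBIC)
eyes_side=eyes.snapshot("side")[:,:,::-1].copy(); cs=eyes.camera_model("side"); q=proj(cs,[.5665,.0314,.12]).astype(int); print(q)
b=cv2.resize(eyes_side[q[1]-40:q[1]+40,q[0]-53:q[0]+53],(800,600),interpolation=cv2.INTER_CUBIC); cv2.imwrite("pics/side1.png",eyes_side)
cv2.imwrite("pics/ab.png",cv2.resize(np.hstack([a,b]),(800,300),interpolation=cv2.INTER_AREA))
```

```text
wbas [(0, np.float64(34.2), 254, 94), (20, np.float64(33.9), 254, 92), (40, np.float64(33.9), 253, 83), (60, np.float64(40.4), 254, 254), (80, np.float64(33.9), 254, 99), (100, np.float64(34.0), 254, 90), (120, np.float64(34.2), 254, 89), (140, np.float64(34.3), 254, 89), (160, np.float64(33.4), 254, 90), (180, np.float64(33.8), 254, 87), (200, np.float64(34.2), 254, 88), (220, np.float64(34.3), 254, 83), (240, np.float64(34.2), 254, 127), (260, np.float64(34.1), 254, 85), (280, np.float64(34.1), 254, 97), (300, np.float64(33.8), 254, 94), (320, np.float64(33.7), 254, 91), (340, np.float64(33.9), 254, 97)]
wseat [(0, np.float64(34.6), 254, 78), (20, np.float64(34.5), 254, 82), (40, np.float64(34.3), 255, 85), (60, np.float64(39.1), 254, 254), (80, np.float64(34.6), 254, 81), (100, np.float64(34.9), 254, 71), (120, np.float64(35.3), 254, 63), (140, np.float64(35.9), 254, 99), (160, np.float64(36.5), 254, 172), (180, np.float64(34.2), 254, 186), (200, np.float64(34.5), 254, 145), (220, np.float64(34.6), 254, 170), (240, np.float64(34.9), 255, 178), (260, np.float64(35.1), 254, 170), (280, np.float64(35.0), 254, 165), (300, np.float64(34.6), 254, 184), (320, np.float64(36.3), 254, 156), (340, np.float64(35.1), 254, 94)]
[315 199]
[319 192]
```

View pics/ab.png

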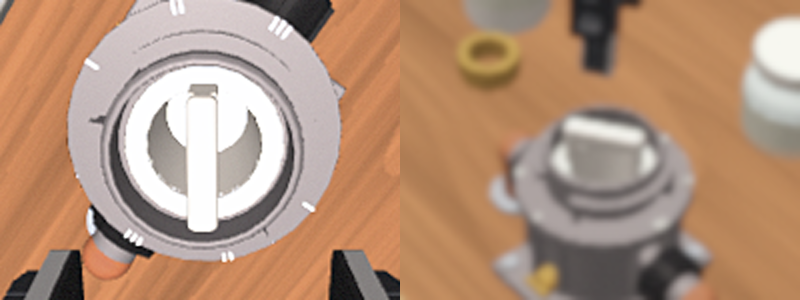

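The side crop shows the basket in the neck with its bar proud of the rim, but I can't pin its height to better than about 4 mm. I'll probe it by pressing lightly on the bar with shut fingers; a seated bar top is at z = 0.144.

Request:
send_rows(steps=[[[0,0,0.4],0,-1],[[0,0,0.4],0,-1],[[0,0,0.1],0,-1],[[0,0,0],0,-1]], force=30)

```text
time_s: 10.62
tool_pos: [0.5643, 0.0315, 0.1656]
ee_rot: [0.463, 0.886, -0.005, -0.025]
contact_force: [0.6, -1.1, 0.5]
width: 0.0001
```

Run:
```python
from look import *
s,R=tool(); print(s["tool_pos"],s["contact_force"],s["width"],R[:,2].round(3)); move([.5667,.0312,.148])
```

```text
[0.56432951 0.03150518 0.16556955] [ 0.59315754 -1.07618053  0.45373581] 5.6597724586851464e-05 [-0.049  0.014 -0.999]
shift [-0.05  0.05  0.35] turn 0
```

Request:
send_rows(steps=[[[-0.03,0.04,0.2],0,-1],[[0,0,0.12],0,-1],[[0,0,0.03],0,-1],[[0,0,0.03],0,-1]])

```text
time_s: 11.12
tool_pos: [0.5669, 0.0316, 0.146]
ee_rot: [0.463, 0.886, -0.005, -0.024]
contact_force: [0.2, -0.3, 0.2]
width: 0.0001
```

Request:
send_rows(steps=[[[0,0,0.05],0,-1],[[0,0,0.03],0,-1]])

```text
time_s: 11.38
tool_pos: [0.5671, 0.0316, 0.1441]
ee_rot: [0.463, 0.886, -0.005, -0.024]
contact_force: [-3.3, 0.2, 12.3]
width: 0.0001
```

12 N of contact at z = 0.144, so the basket is seated. Now to the lid.

Request:
send_rows(steps=[[[0,0,-0.9],0,-0.5],[[0,0,-0.8],0,0.5],[[0.94,0.2,0],0,1],[[0.94,0.2,0],0,1],[[0.94,0.2,0],0,1]])

```text
time_s: 12.0
tool_pos: [0.5177, 0.1634, 0.2377]
ee_rot: [0.467, 0.884, -0.003, -0.021]
contact_force: [0.7, 0.2, 0.1]
width: 0.0849
```

Request:
send_rows(steps=[[[0.94,0.2,0],0,1],[[0.94,0.2,0],0,1],[[0.4,0.1,0],-1,1],[[0,0,0],-1,1],[[0,0,0],-1,1]])

```text
time_s: 12.62
tool_pos: [0.4702, 0.2788, 0.2425]
ee_rot: [0.263, 0.965, 0.003, -0.02]
contact_force: [-0.2, 0.4, 0.2]
width: 0.0855
```

Request:
send_rows(steps=[[[0,0,0],-1,1],[[0,0,0],-1,1],[[0,0,0],-1,1],[[0,0,0],-1,1],[[0,0,0],-1,1]])

```text
time_s: 13.25
tool_pos: [0.4697, 0.2792, 0.2432]
ee_rot: [-0.095, 0.995, 0.01, -0.017]
contact_force: [-0.1, 0.4, 0.4]
width: 0.0853
```

Run:
```python
from look import *
s,R=tool(); print(s["tool_pos"],s["qpos"].round(2),R[:,2].round(3)); move([.461,.297,.2],34)
```

```text
[0.46968656 0.27922259 0.24319677] [ 0.32  0.42  1.6   0.03  1.15 -1.46] [-0.035  0.016 -0.999]
shift [0.08 0.36 0.88] turn -2.89
```

Request:
send_rows(steps=[[[0.08,0.36,0],-1,1],[[0,0,0],-1,1],[[0,0,0],-0.9,1],[[0,0,0],0,1]])

```text
time_s: 13.75
tool_pos: [0.462, 0.2966, 0.2443]
ee_rot: [-0.299, 0.954, 0.013, -0.014]
contact_force: [0.9, -0.7, -0.3]
width: 0.0854
```

Run:
```python
from look import *
im,c=look("wl2"); s,R=tool(); print(R[:,2].round(3))
o=np.hstack([rectify(im,c,(.461,.297),.073),rectify(im,c,(.461,.297),.049)]); cv2.imwrite("pics/o_l2.png",cv2.convertScaleAbs(o,alpha=2.5))
# dome edge circle / bar by polar + hough is low contrast; outer silhouette
g=im.max(2); m=(g<70).astype(np.uint8); p=proj(c,[.461,.297,.05]).astype(int); n,l,st,ce=cv2.connectedComponentsWithStats(m); i=l[p[1],p[0]]; print(i,st[i],ce[i],p)
```

```text
tool [0.462  0.2966 0.2443] x-heading -145.2 q [ 0.35  0.42  1.6   0.03  1.15 -1.84] F [0.1 0.6 0.3] w 0.0855
[-0.034  0.017 -0.999]
83 [ 267  119   91   96 6280] [311.6183121  169.85047771] [313 175]
```

View pics/o_l2.png

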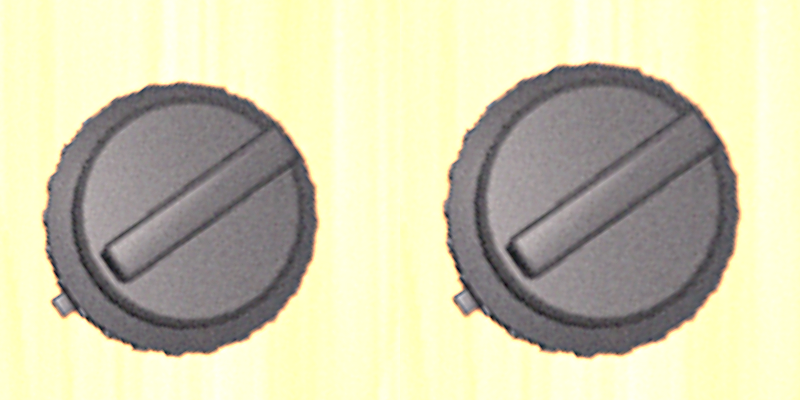

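In the last view the dome is at (602,205) of the right tile with radius 43.4 mm, close to the 44 mm it should have. The bar heads about 35°, so the lid is at (0.4618, 0.2956).

Run:
```python
from look import *
move([.4618,.2956,.10],35.2)
```

```text
shift [-0.04 -0.11  2.88] turn -0.05
```

Request:
send_rows(steps=[[[0,0,0.7],-0.05,0.2],[[0,0,0.7],0,0.2],[[0,0,0.7],0,0.2],[[0,0,0.7],0,0.2],[[0,0,0],0,0.2]])

```text
time_s: 14.42
tool_pos: [0.4602, 0.2996, 0.1027]
ee_rot: [-0.297, 0.955, 0.013, -0.01]
contact_force: [-0.0, 0.3, 0.8]
width: 0.0511
```

Run:
```python
from look import *
s,R=tool(); print(s["tool_pos"],s["width"],s["qpos"].round(3),s["qd"].round(3),R[:,2].round(3)); move([.4618,.2956,.053],35.2)
```

```text
[0.4601565  0.29957599 0.10273022] 0.051054622886708895 [ 0.359  0.617  1.725  0.037  0.82  -1.842] [-0.001 -0.041 -0.038  0.001 -0.006  0.011] [-0.027  0.019 -0.999]
shift [ 0.01 -0.11  0.99] turn -0.08
```

Request:
send_rows(steps=[[[0,-0.11,0.4],-0.08,0.2],[[0,0,0.4],0,0.2],[[0,0,0.1],0,0.2],[[0,0,0],0,0.2]])

```text
time_s: 14.92
tool_pos: [0.467, 0.2975, 0.0621]
ee_rot: [-0.301, 0.954, 0.013, -0.005]
contact_force: [-0.5, 0.7, 0.6]
width: 0.0513
```

Run:
```python
from look import *
s,R=tool(); print(s["tool_pos"],s["width"],s["contact_force"],R[:,2].round(3)); move([.4618,.2956,.053],35.2)
```

```text
[0.4670452  0.29749258 0.06211209] 0.0513359076081316 [-0.51115252  0.65691517  0.6316483 ] [-0.017  0.022 -1.   ]
shift [0.11 0.02 0.18] turn -0.02
```

Request:
send_rows(steps=[[[0.1,0.02,0.12],0,0.2],[[0.02,0,0.06],0,0.2],[[0,0,0],0,0.2]])

```text
time_s: 15.3
tool_pos: [0.4622, 0.2955, 0.0549]
ee_rot: [-0.301, 0.954, 0.013, -0.003]
contact_force: [-0.7, 0.6, 0.8]
width: 0.0513
```

Run:
```python
from look import *
s,R=tool(); print(s["tool_pos"],s["width"],s["contact_force"],R[:,2].round(3)); move([.4618,.2956,.053],35.2)
```

```text
[0.46219195 0.29546941 0.05489033] 0.051272852116031685 [-0.6817204   0.6196427   0.76030174] [-0.014  0.024 -1.   ]
shift [0.01 0.01 0.04] turn -0.02
```

Request:
send_rows(steps=[[[0,0,0.04],0,-1],[[0,0,0],0,-1],[[0,0,0],0,-1],[[0,0,0],0,-1],[[0,0,0],0,-1]], force=90)

```text
time_s: 15.92
tool_pos: [0.4627, 0.2954, 0.0537]
ee_rot: [-0.301, 0.953, 0.013, -0.002]
contact_force: [-0.2, -0.6, 1.2]
width: 0.0141
```

Run:
```python
from look import *
s,R=tool(); print(s["tool_pos"],s["width"],s["contact_force"],s["wrist_torque"],R[:,2].round(3)); print(np.degrees(np.arctan2(R[1,0],R[0,0])))
```

```text
[0.46266163 0.29536504 0.05371039] 0.01405605072105578 [-0.16482886 -0.63213057  1.24707709] [-0.22233154 -0.02245329 -0.02761106] [-0.012  0.024 -1.   ]
-144.9460086392521
```

Request:
send_rows(steps=[[[0,0,-0.6],0,-1],[[0,0,-0.9],0,-1],[[0,0,-0.9],0,-1],[[0,0,-0.9],0,-1],[[0,0,-0.2],0,-1]])

```text
time_s: 16.55
tool_pos: [0.4628, 0.2911, 0.2287]
ee_rot: [-0.3, 0.954, 0.014, -0.007]
contact_force: [0.1, 0.2, -2.2]
width: 0.0137
```

Request:
send_rows(steps=[[[0.12,-0.5,0],0,-1],[[0.22,-0.9,0],0,-1],[[0.22,-0.9,0],0,-1],[[0.22,-0.9,0],0,-1],[[0.22,-0.9,0],0,-1]])

```text
time_s: 17.18
tool_pos: [0.5356, 0.0931, 0.2144]
ee_rot: [-0.304, 0.953, 0.017, -0.013]
contact_force: [0.8, 0.9, -1.9]
width: 0.0141
```

Request:
send_rows(steps=[[[0.22,-0.9,0],0,-1],[[0,0,0],1,-1],[[0,0,0],1,-1],[[0,0,0],1,-1],[[0,0,0],1,-1]])

```text
time_s: 17.8
tool_pos: [0.5486, 0.045, 0.2009]
ee_rot: [-0.016, 0.999, 0.015, -0.027]
contact_force: [0.4, 0.7, -1.2]
width: 0.0139
```

Run:
```python
from look import *
look("wl3"); s,R=tool(); print(R[:,2].round(3)); move([.5665,.0314,.19],.8)
```

```text
tool [0.5483 0.045  0.2006] x-heading -178.27 q [-0.13  0.49  1.62  0.02  1.1  -1.74] F [ 0.6  0.2 -2.2] w 0.0139
[-0.055  0.028 -0.998]
shift [-0.37 -0.29  0.18] turn 0.12
```

The tool has picked up about 3.5° of lean from move lag. I'll test whether a quick inward move followed by a slow outward one takes it out.

Request:
send_rows(steps=[[[0.9,0,-0.2],0,-1],[[0.9,0,0],0,-1],[[0,0,0],0,-1]])

```text
time_s: 18.23
tool_pos: [0.4536, 0.0427, 0.2107]
ee_rot: [-0.017, 0.999, 0.016, -0.033]
contact_force: [1.1, 0.4, -1.9]
width: 0.0139
```

Run:
```python
from look import *
s,R=tool(); print(s["tool_pos"],R[:,2].round(4))
```

```text
[0.45363547 0.04269558 0.21071505] [-0.0657  0.0308 -0.9974]
```

Request:
send_rows(steps=[[[-0.3,0,0],0,-1],[[-0.3,0,0],0,-1],[[-0.3,0,0],0,-1],[[0,0,0],0,-1]])

```text
time_s: 18.73
tool_pos: [0.5065, 0.0442, 0.2059]
ee_rot: [-0.019, 0.999, 0.016, -0.031]
contact_force: [0.7, -0.8, -2.8]
width: 0.0138
```

Run:
```python
from look import *
s,R=tool(); print(s["tool_pos"],R[:,2].round(4)); move([.5665,.0314,.20],.8)
```

```text
[0.50649662 0.04418378 0.20586425] [-0.0619  0.0309 -0.9976]
shift [-1.19 -0.3   0.03] turn 0.18
```

Request:
send_rows(steps=[[[-1,-0.15,0],0,-1],[[-1,-0.15,0],0,-1],[[-1,0,0],0.15,-1],[[0,0,0],0,-1]])

```text
time_s: 19.23
tool_pos: [0.6602, 0.0354, 0.192]
ee_rot: [-0.009, 0.999, 0.016, -0.034]
contact_force: [-0.7, 0.2, -2.0]
width: 0.014
```

Run:
```python
from look import *
s,R=tool(); print(s["tool_pos"],s["qpos"].round(3),R[:,2].round(4)); move([.5665,.0314,.20],.8)
```

```text
[0.66021293 0.03538192 0.19204195] [-0.125  0.646  1.319  0.024  1.248 -1.722] [-0.0677  0.0314 -0.9972]
shift [ 1.88 -0.04 -0.03] turn 0.03
```

Request:
send_rows(steps=[[[0.3,0,-0.3],0,-1],[[0.3,0,-0.3],0,-1],[[0.3,0,-0.3],0,-1],[[0.3,0,-0.3],0,-1],[[0.3,0,-0.3],0,-1]])

```text
time_s: 19.85
tool_pos: [0.5791, 0.0323, 0.2776]
ee_rot: [-0.01, 0.999, 0.016, -0.038]
contact_force: [-0.2, 0.1, -2.2]
width: 0.0142
```

Run:
```python
from look import *
s,R=tool(); print(s["tool_pos"],R[:,2].round(4)); move([.5665,.0314,.20],.8)
```

```text
[0.57911186 0.03231429 0.27764462] [-0.0756  0.0319 -0.9966]
shift [ 0.14 -0.07  1.57] turn 0.05
```

Request:
send_rows(steps=[[[0.15,0,0.7],0,-1],[[0,0,0.7],0,-1],[[0,0,0],0,-1]])

```text
time_s: 20.23
tool_pos: [0.5613, 0.0347, 0.2163]
ee_rot: [-0.01, 0.999, 0.016, -0.033]
contact_force: [-0.7, 0.2, -1.7]
width: 0.014
```

Run:
```python
from look import *
s,R=tool(); print(s["tool_pos"],R[:,2].round(4)); move([.5665,.0314,.20],.8)
```

```text
[0.56134913 0.03470105 0.21626642] [-0.0664  0.0303 -0.9973]
shift [-0.12 -0.08  0.32] turn 0.05
```

Only descents help, and only slightly, so I'll let contact level the lid: pressing on the rim, with each row starting from the measured pose. I'm aiming the lid's lower edge at the axis.

Request:
send_rows(steps=[[[-0.14,-0.08,0.15],0.05,-1],[[-0.03,-0.02,0.15],0,-1],[[0,0,0],0,-1]])

```text
time_s: 20.6
tool_pos: [0.5708, 0.0296, 0.2044]
ee_rot: [-0.006, 0.999, 0.015, -0.029]
contact_force: [0.2, -0.5, -2.4]
width: 0.0139
```

Run:
```python
from look import *
s,R=tool(); print(s["tool_pos"],R[:,2].round(4)); move([.5693,.0303,.18],.8)
# lid dome circle in this view -> where is the lid, level?
im,c=look("wl4")
```

```text
[0.5708083  0.02960484 0.20437188] [-0.0591  0.0292 -0.9978]
shift [ 0.   -0.    0.49] turn -0.01
tool [0.5711 0.0296 0.2047] x-heading -179.26 q [-0.15  0.51  1.55  0.02  1.14 -1.75] F [ 0.5 -0.3 -3.2] w 0.0139
```

Request:
send_rows(steps=[[[0,0,0.25],0,-1],[[0,0,0.2],0,-1],[[0,0,0],0,-1]])

```text
time_s: 21.02
tool_pos: [0.5698, 0.0303, 0.1806]
ee_rot: [-0.006, 0.999, 0.015, -0.029]
contact_force: [-0.5, 0.3, -1.5]
width: 0.0139
```

Run:
```python
from look import *
s,R=tool(); print(s["tool_pos"],s["contact_force"],s["wrist_torque"],R[:,2].round(4)); move([.569,.0303,.165],.8)
```

```text
[0.56978184 0.03032817 0.18059886] [-0.50677381  0.30403222 -1.50381145] [-0.01020707 -0.02583967 -0.00951491] [-0.0586  0.0291 -0.9979]
shift [-0.   -0.01  0.31] turn -0.01
```

Request:
send_rows(steps=[[[0,0,0.12],0,-1],[[0,0,0.1],0,-1],[[0,0,0.05],0,-1]])

```text
time_s: 21.4
tool_pos: [0.5692, 0.0308, 0.1662]
ee_rot: [-0.006, 0.999, 0.015, -0.029]
contact_force: [-0.0, 0.2, -2.4]
width: 0.0141
```

Request:
send_rows(steps=[[[0,0,0.1],0,-1],[[0,0,0.1],0,-1]])

```text
time_s: 21.65
tool_pos: [0.5684, 0.0312, 0.158]
ee_rot: [-0.006, 0.999, 0.015, -0.029]
contact_force: [-9.0, 0.6, 31.7]
width: 0.0139
```

Run:
```python
from look import *
s,R=tool(); print(s["tool_pos"],s["contact_force"],s["wrist_torque"],R[:,2].round(4)); move([.5675,.0310,.157],.8)
```

```text
[0.56842187 0.03116173 0.15798739] [-8.99295481  0.64928905 31.70980004] [-0.02840851  1.23643539 -0.04448457] [-0.0586  0.0289 -0.9979]
shift [ 0.02 -0.    0.02] turn -0.0
```

The lugs are through and the lid is on the rim (TCP 0.158, expected about 0.157). I'll relax and check the level.

Request:
send_rows(steps=[[[0,0,0],0,-1],[[0,0,0.03],0,-1],[[0,0,0.03],0,-1]])

```text
time_s: 22.02
tool_pos: [0.5687, 0.0311, 0.1585]
ee_rot: [-0.007, 0.999, 0.014, -0.028]
contact_force: [-4.3, 0.2, 10.2]
width: 0.0139
```

Run:
```python
from look import *
im,c=look("wl5"); s,R=tool(); print(s["wrist_torque"],R[:,2].round(4))
cv2.imwrite("pics/wl5c.png",cv2.convertScaleAbs(im,alpha=2))
```

```text
tool [0.5687 0.0311 0.1585] x-heading -179.2 q [-0.15  0.57  1.6   0.02  1.03 -1.75] F [-4.2 -0.6  9.2] w 0.0143
[-0.01188384  0.37150982 -0.05140902] [-0.0558  0.028  -0.9981]
```

View pics/wl5c.png

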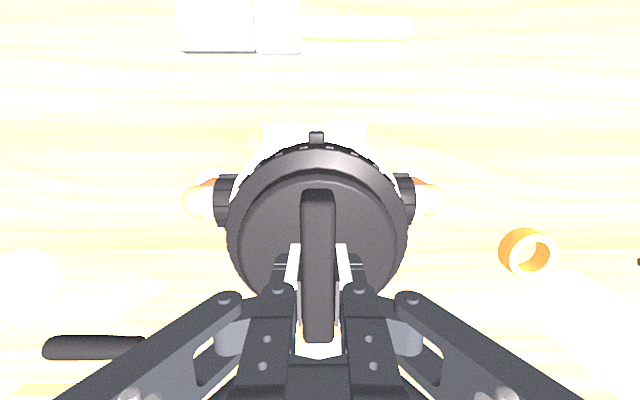

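The lid is on the housing, bar in the jaws, tab at (316,137). I'll let go briefly so that it lies level, then regrip it; nothing pushes it below 10° of turn.

Request:
send_rows(steps=[[[0,0,0],0,-0.3],[[0,0,0],0,-0.3],[[0,0,0],0,-0.3]])

```text
time_s: 22.45
tool_pos: [0.5693, 0.0311, 0.1584]
ee_rot: [-0.006, 1.0, 0.014, -0.027]
contact_force: [0.3, -0.1, -0.9]
width: 0.0302
```

Run:
```python
from look import *
im,c=look("wl6"); s,R=tool(); print(s["wrist_torque"],R[:,2].round(4))
# bar edges heading/centre on plane z=.1035+.073
b=rectify(im,c,(.5665,.0314),.1765,half=.05,n=500); cv2.imwrite("pics/b6.png",b)
# tab position: outside the skirt, near -x
d=cv2.absdiff(im,cv2.imread("pics/wl5.png")).max(2)>40; print("changed px",d.sum())
```

```text
tool [0.5692 0.0311 0.1584] x-heading -179.22 q [-0.15  0.57  1.6   0.02  1.03 -1.75] F [ 0.4 -0.1 -0.1] w 0.0301
[-0.02412282 -0.01643357 -0.02998139] [-0.0545  0.028  -0.9981]
changed px 14125
```

Request:
send_rows(steps=[[[0.06,0,0],0,-0.3],[[0.02,0,0],0,-0.3],[[0,0,0],0,-0.3]])

```text
time_s: 22.88
tool_pos: [0.5647, 0.031, 0.1581]
ee_rot: [-0.006, 0.999, 0.014, -0.028]
contact_force: [1.1, -1.0, 0.2]
width: 0.0302
```

Request:
send_rows(steps=[[[0,0,0],0,-1],[[0,0,0],0,-1],[[0,0,0],0,-1],[[0,0,0],0,-1]], force=70)

```text
time_s: 23.38
tool_pos: [0.5648, 0.0309, 0.1587]
ee_rot: [-0.007, 1.0, 0.014, -0.027]
contact_force: [-0.2, -0.4, 1.2]
width: 0.0142
```

Run:
```python
from look import *
s,R=tool(); print(s["tool_pos"],s["contact_force"],s["wrist_torque"],R[:,2].round(4),np.degrees(np.arctan2(R[1,0],R[0,0])))
```

```text
[0.56478833 0.03090633 0.15869781] [-0.15188572 -0.35087128  1.22404854] [-0.17845129  0.10550788  0.03437236] [-0.0551  0.0277 -0.9981] -179.20203781457252
```

Request:
send_rows(steps=[[[0,0,0.02],0.8,-1],[[0,0,0.02],0.8,-1],[[0,0,0.02],0.8,-1]])

```text
time_s: 23.75
tool_pos: [0.5661, 0.0312, 0.1583]
ee_rot: [0.164, 0.986, 0.009, -0.028]
contact_force: [-1.9, 2.5, 7.5]
width: 0.0144
```

Run:
```python
from look import *
s,R=tool(); print(s["tool_pos"],s["contact_force"],s["wrist_torque"],s["width"],R[:,2].round(4),np.degrees(np.arctan2(R[1,0],R[0,0])))
```

```text
[0.56610535 0.03115902 0.15833631] [-1.87385786  2.47778682  7.47514463] [0.64625497 0.19670862 0.30775383] 0.014367178153490761 [-0.0514  0.0274 -0.9983] 161.1561086532132
```

Request:
send_rows(steps=[[[0,0,0],0.8,-1],[[0,0,0],0.8,-1],[[0,0,0],0.7,-1]])

```text
time_s: 24.12
tool_pos: [0.5678, 0.0336, 0.1588]
ee_rot: [0.324, 0.946, 0.008, -0.027]
contact_force: [0.7, 1.8, 0.7]
width: 0.0139
```

Run:
```python
from look import *
s,R=tool(); print(s["tool_pos"],s["contact_force"],s["wrist_torque"],s["width"],R[:,2].round(4),np.degrees(np.arctan2(R[1,0],R[0,0])))
```

```text
[0.56779166 0.0336097  0.15878606] [0.72671047 1.82816026 0.65571469] [ 0.40737958 -0.36045946  0.19080085] 0.013888043303582231 [-0.0465  0.032  -0.9984] 142.137547963474
```

Request:
send_rows(steps=[[[0,0,0.03],0.75,-1],[[0,0,0.02],0.1,-1],[[0,0,0],0,-1]])

```text
time_s: 24.5
tool_pos: [0.5685, 0.0344, 0.1588]
ee_rot: [0.38, 0.925, 0.007, -0.026]
contact_force: [0.7, -0.3, -1.1]
width: 0.0146
```

Run:
```python
from look import *
im,c=look("wend"); s,R=tool(); print(s["contact_force"],s["wrist_torque"],R[:,2].round(4))
# vent bar heading: dark-bar top edges by Hough on orthophoto at bar top
b=rectify(im,c,(.5665,.0314),.1765,half=.06,n=600); g=cv2.GaussianBlur(cv2.convertScaleAbs(b.max(2),alpha=2.5),(5,5),0)
L=cv2.HoughLinesP(cv2.Canny(g,20,60),1,np.pi/360,50,minLineLength=130,maxLineGap=12)
for x1,y1,x2,y2 in (L[:,0] if L is not None else []): print((x1,y1,x2,y2),round(np.degrees(np.arctan2(y1-y2,x2-x1))%180,1))
# tab: search white strokes visible for reference
m=(im.min(2)>225).astype(np.uint8); n,l,st,ce=cv2.connectedComponentsWithStats(m)
for i in range(1,n):
    d=ray(c,ce[i],.0985)[:2]-[.5665,.0314]
    if 3<=st[i,4]<200 and .053<np.hypot(*d)<.064: print("stroke",st[i,4],np.degrees(np.arctan2(d[1],d[0])).round(1))
```

```text
tool [0.5685 0.0344 0.1588] x-heading 135.32 q [-0.15  0.56  1.61  0.03  1.02 -0.96] F [-1.  -0.7  2. ] w 0.0142
[-1.02342663 -0.71235002  1.9528689 ] [0.13314297 0.0418685  0.28462534] [-0.044   0.0325 -0.9985]
(np.int32(250), np.int32(272), np.int32(410), np.int32(432)) 135.0
(np.int32(340), np.int32(406), np.int32(471), np.int32(562)) 130.0
(np.int32(221), np.int32(585), np.int32(233), np.int32(449)) 85.0
stroke 5 65.8
stroke 45 -20.1
```

The bar reads 135.0° in the image and the tool 135.3°, a turn of about 45.5° (0.79 rad). I'll hold for a moment with a light press and check that it does not creep.

Request:
send_rows(steps=[[[0,0,0.04],0,-1],[[0,0,0.02],0,-1],[[0,0,0],0,-1],[[0,0,0],0,-1],[[0,0,0],0,-1]])

```text
time_s: 25.18
tool_pos: [0.5685, 0.0344, 0.1587]
ee_rot: [0.379, 0.925, 0.007, -0.026]
contact_force: [-0.9, 0.3, 3.5]
width: 0.0143
```

Run:
```python
from look import *
from scipy.optimize import least_squares
im,c=look("wend2"); s,R=tool(); print(s["wrist_torque"],R[:,2].round(4),abs(s["qd"]).max())
im=eyes.snapshot("side")[:,:,::-1]; cv2.imwrite("pics/side2.png",im)
d=cv2.absdiff(im,cv2.imread("pics/side0.png")).max(2)>60; n,l,st,ce=cv2.connectedComponentsWithStats(d.astype(np.uint8))
print([(ce[i].round().tolist(),int(st[i,4])) for i in range(1,n) if st[i,4]>25])
```

```text
tool [0.5685 0.0344 0.1588] x-heading 135.4 q [-0.15  0.56  1.61  0.03  1.01 -0.96] F [-1.6  0.3  3.3] w 0.0144
[0.18568924 0.10724578 0.27211   ] [-0.0433  0.0326 -0.9985] 0.0011437358529670003
[([18.0, 8.0], 633), ([75.0, 130.0], 16598), ([290.0, 55.0], 7019), ([38.0, 35.0], 400), ([68.0, 51.0], 27), ([27.0, 91.0], 519), ([322.0, 167.0], 2004), ([235.0, 184.0], 1029), ([126.0, 281.0], 1860), ([97.0, 279.0], 265), ([4.0, 272.0], 109), ([12.0, 319.0], 867), ([51.0, 312.0], 200), ([385.0, 337.0], 801), ([61.0, 329.0], 130), ([57.0, 350.0], 1304)]
```

The hold is steady: no creep, joint speeds near zero, and a light press. The side picture has changed only where the arm, lid and basket were or now are. Handing in.

```bash
python3 -c "
from workcell import r
print(r.sign_off())"
```

```text
the job is handed in; nothing more can be done
None
```

The basket is hanging on the ledge, released. The lid is fitted and turned about 45° clockwise (0.79 rad) to the vent mark, and the arm is still gripping it there. I handed in at about 25 s of the 70 s allowed; no verdict was reported.

**What the last checks showed:**
- **Basket:** pressing on its bar with shut fingers met 12 N at z = 0.144 m, which is where a seated bar top should be. A camera estimate had put the flange about 4–7 mm too high; I trusted the touch check instead.
- **Lid:** the lugs went through the gaps and the lid seated, with the tool at z about 0.158 m (0.157 expected). The bar reads 135.0° in the wrist picture and the tool 135.4°. It did not creep over 0.6 s.
- **Grip:** the fingers are commanded to 70 N on the bar, with about 3 N of downward push. The actual finger force was not measured.
- **Bystanders:** the final side picture showed no change at any bystander that I could attribute to it moving. I compared it only by change mask.

**What was less than ideal:** the tool ended leaning about 3° from lag in the moves, and I could not remove that. I let the lid settle level and regripped it before turning, so I estimate its own tilt at no more than 0.04 rad against the 0.08 limit. I did not measure that tilt directly.

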